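Turn the index table and lock it with its pin

TASK

Turn the index table by its black upright handle until the hole in its lug lines up between the two ears of the fork on the base. Then take the locking pin out of its wooden stand and push it down through fork and lug until its shoulder rests fully home on the fork, and let go. Leave the tape measure, the grease tin and the bolt where they stand.

Things in the scene. Friction and masses are not known exactly. Their poses are not given: they have to be found in the camera images.
- index_base: Fixed grey base of the index table, round foot 150 mm across; origin on the turning axis at the bench surface, z up. Its dark steel fork stands on the base's +y side: two level ears, 36 mm wide, 72 to 124 mm from the axis, joined by a post at their outer end (110 to 124 mm); the gap between them is open towards the axis and at both sides.
- fork_hole (a point): Centre of the mouth of the fork's hole, on top of the upper ear, 88 mm from the turning axis, 54 mm above the bench. The upright 14 mm hole goes through both ears; the upper is 10 mm thick, the lower one's top is 30 mm above the bench and the hole in it 22 mm deep.
- table (a joint): Angle of the table about the base's vertical axis, rad, growing anticlockwise seen from above. At 0 the lug is in the fork and its hole lies exactly under the fork's hole; it starts at 0.5 to 1.3 and can go from -0.4 to 1.7. Turns with light friction (0.15 N m) and stays where it is left.
- table_top (a point): Centre of the turning table's top, on the turning axis, 44 mm above the bench. The table is a bright steel disc 128 mm across; a bearing 52 mm across sits on a spigot in its middle (22 mm high), and one flat lug, 30 mm wide and 10 mm thick, sticks out to 104 mm from the axis.
- lug_hole (a point): Centre of the top mouth of the 14 mm hole through the table's lug, 88 mm from the axis, 42 mm above the bench; turns with the table.
- table_handle (a point): Grip point on the axis of the table's upright black handle, a round post 18 mm in diameter, 52 mm from the turning axis and 110 degrees anticlockwise of the lug; this point is 80 mm above the bench, the handle's top 96 mm. It is fixed on the table and turns with it.
- pin_stand: Fixed wooden block 62 x 62 x 46 mm (high) with an upright 15 mm hole through its middle, in which the pin stands; origin at the centre of its underside.
- lock_pin: Loose locking pin, 80 to 155 g: steel shank 12 mm in diameter, 42 mm long, its last 7 mm tapered to 7 mm at the tip; then a shoulder 25 mm across, 4 mm thick; then a round black grip 20 mm in diameter, from 46 to 89 mm above the tip. Origin at the tip, z towards the grip. Starts upright in the stand, shoulder on the block, tip 4 mm above the bench.
- pin_shoulder (a point): Point on the pin's axis at the underside of its shoulder, 42 mm above the tip. When the pin is home this point lies at fork_hole.
- tape_measure: Yellow tape measure 58 x 74 x 35 mm lying on the bench, a bystander; origin under its centre.
- grease_tin: Blue lidded tin 63 mm across and 70 mm high, a bystander; origin under its centre.
- bolt: Hexagon bolt 80 mm tall standing on its head, a bystander; origin under its centre.

How it is judged:
On the way:
1. the lug is turned into the fork so that its hole lines up with the fork's hole (table within 0.035 rad of 0), the pin's shoulder still above the fork (value of joint table between -0.035 and 0.035 rad and not (distance between pin_shoulder and fork_hole below 0.01 m)), for 0.2 s.
At the end, for the whole second after the job is handed in: The table is at rest within 0.035 rad of the aligned position; the pin stands upright (within 0.08 rad), tip down, through fork and lug, with its shoulder within 4 mm of the fork hole's mouth, at rest and released (value of joint table between -0.035 and 0.035 rad and distance between pin_shoulder and fork_hole below 0.004 m and angle between the z axis of lock_pin and the z axis of index_base, either way round below 0.08 rad and angle between lock_pin's own z axis and vertical below 0.3 rad and linear speed of lock_pin below 0.02 m/s and velocity of joint table between -0.05 and 0.05 rad/s); the robot touches nothing.
It fails at once if a bystander (tape measure, grease tin or bolt) is moved by more than 30 mm (distance of any of tape_measure, grease_tin, bolt from where it was at the start of the episode above 0.03 m).
It also fails if it takes over 64 s, if anything falls off the work surface, if the arm or the gripper's body presses on something with over 40 N, if the wrist force passes 120 N, or if a joint passes its speed limit or range.

ROBOT

A 7-joint arm with a two-finger parallel gripper is mounted at the origin on a cart in front of the work surface, level with it; the furniture and walls round the work are solid. World frame = base frame: x ahead of the robot, y to its left, z up, the work surface at z = 0. Lengths are in m, angles in rad, forces in N, time in s.
With the tool pointing down it reaches from about 0.4 to 0.85 m from the base axis. Payload 4.5 kg.
Tool frame: the origin (TCP) lies between the finger pads; the fingertips stand 11 mm ahead of it and the grasp point (between the pads) lies 8 mm behind it (r.tip_reach is the distance from the TCP to the fingertips, in m); x points along the fingers, y is the direction in which the jaws open and shut, and the axes are right-handed (so a half turn about x gives the same grasp; the last joint's range is limited). The gripper opens to 88 mm and grips with 3 to 60 N. Pads are 18 mm wide; open, the fingers measure 123 mm over their backs; the gripper's body (75 mm by 187 mm) begins 45 mm behind the grasp point.
Start: joints at [1.307, 0.689, -0.195, 1.565, 0.157, 0.902, -0.215], TCP at [0.183, -0.598, 0.25] pointing down, gripper open.
Joint ranges: [-3.01, 3.01], [-0.46, 2.08], [-1.47, 1.51], [0.13, 2.56], [-1, 4.14], [0.04, 2.09], [-2.66, 2.66]. Speed limits (rad/s): [2.57, 2.57, 3.14, 3.14, 3.14, 3.14, 3.14].

INTERFACE

Orientations are given as a unit quaternion [x, y, z, w].
In Python, from plant import r gives the robot as it stands.
- The arm moves only by the tool drive_tool, never from a script. Its argument "deltas" is a list of rows, each a list of 3 entries, a list of its own where there are three numbers: the turn, a rotation vector about the tool's x, y, z in degrees, then the shift along the tool's x, y, z in cm, then the finger opening in cm, from 0 to 8.81. A call has 1 to 12 rows; each row shifts and turns the commanded pose from where the row before left it, along the tool's axes as they then stand; what a row does not reach is not made up. A row lasts 1/12 s, in which the tool goes at most 41.7 mm and 7.16 degrees, less where a joint would pass 70% of its speed; a pose out of reach is approached as far as the arm can. A call is refused whole if a number of a shift passes 4.17 or a number of a turn 7.16, either way. A call with a gripper value outside its range is refused whole. The fingers move at their own pace and stop on an object; "force" is the grip in N (left out, the last holds). Time passes only in rows, so rows that do not move let the fingers close. It gives the time, the measured TCP pose, the force and the opening at its end, in the units of the state.
- r.get_state(): the state, without advancing time (a new reading comes with each control period).
- r.snapshot(name): name is "scene" or "top" or "wrist"; returns a dict with "color" (384x512x3 uint8, red, green, blue), "fov_y" (degrees; the focal length in pixels is half the picture's height over the tangent of half this angle, whatever the lens; pixels are square), "cx", "cy" (the principal point, pixels), "extrinsics" (4x4, takes a point from world to camera coordinates); the wrist camera has in their place "tool_from_camera" (4x4, takes a point from camera to tool coordinates, whose origin is the TCP and whose axes are the tool frame's). Camera axes: x right, y up, looking along -z (the intrinsics and any distortion apply to the point x, -y, -z); pixel columns grow to the right and rows downward; lengths in m; the calibration is good to about 2 mm. The wrist camera is an equidistant fisheye: a pixel r from the principal point sees the ray r / f radians off the axis. A picture is of the moment at which its call begins: read the wrist's pose just before it. There is no depth.
- r.finish_job(): hands the job in, once; it reports no verdict.
The state is a dict: "clock": time; "q": joint angles; "qd": joint speeds; "joint_torque": joint torques, N m; "tool_pos": TCP position; "eef_rot": TCP orientation; "contact_force": force on the tool from outside, world axes, zero at the start; "moment": the same for the moment, N m; "opening": opening from 0.0 (shut) to 1.0 (fully open).
Only numpy, scipy, OpenCV 4.12 (cv2) and the standard library are available. Lean on these libraries where they do the work, as an engineer would, in place of code of your own. Each camera call takes 0.05 s, during which the arm holds its last target. There are 200 camera calls.

## Working session

There is one attempt and no reset: what is moved stays moved. The work goes in short steps, Python scripts to look and compute and a tool call to move; the robot and the scene stay as the last step left them, time stands still between calls to the robot, and variables do not carry over. Pictures are saved under pics/ and viewed, about 8 in all and at most 12, crops included, and the job is handed in when it is done.

Besides the shell and the picture viewer there is one more tool, called after ">>>" as name([rows], argument=value, ...), one row to a line, values as JSON. drive_tool: Moves the arm, as the interface text tells. Its arguments: {"type":"object","properties":{"deltas":{"type":"array","items":{"type":"array"}},"force":{"type":"number"}},"required":["deltas"]}

```bash
mkdir -p pics
cat > h.py <<'E'
import numpy as np, cv2
from scipy.spatial.transform import Rotation as R
from plant import r
def snap(n,name=None):
    s=r.get_state(); d=r.snapshot(n); d['s']=s
    if name: cv2.imwrite(f'pics/{name}.png',d['color'][:,:,::-1])
    return d
def ray(d,u,v):
    f=192/np.tan(np.radians(d['fov_y'])/2); x=(u-d['cx']);y=(v-d['cy'])
    if 'extrinsics' in d:
        E=np.array(d['extrinsics']); c=np.array([x/f,-y/f,-1.]); Rm=E[:3,:3].T
        return -Rm@E[:3,3], Rm@c
    rr=np.hypot(x,y); t=rr/f; k=np.sin(t)/max(rr,1e-9)
    c=np.array([x*k,-y*k,-np.cos(t)]); T=np.array(d['tool_from_camera'])
    W=R.from_quat(d['s']['eef_rot']).as_matrix()
    return np.array(d['s']['tool_pos'])+W@T[:3,3], W@T[:3,:3]@c
def onz(d,u,v,z):
    o,w=ray(d,u,v); return o+w*(z-o[2])/w[2]
E
python3 - <<'E'
from h import *
a=snap('scene','scene');b=snap('top','top')
for d in(a,b): print(d['fov_y'],d['cx'],d['cy'],ray(d,256,192))
s=r.get_state();print(s);print(R.from_quat(s['eef_rot']).as_matrix().round(3))
w=snap('wrist'); print(w['fov_y'],w['tool_from_camera'])
E
```

```text
52.378386019308834 252.0946253640536 190.82354000882495 (array([-0.17113266,  0.43528819,  0.59756891]), array([ 0.71421738, -0.47547122, -0.51374101]))
44.58481269877032 253.90222039020665 191.543597220328 (array([ 0.33584464, -0.0361009 ,  1.57022297]), array([ 0.14735343, -0.01451965, -0.98898795]))
{'clock': 0.1, 'q': array([ 1.3067705 ,  0.6899132 , -0.19448667,  1.56620387,  0.15732815,
        0.90249861, -0.21513003]), 'qd': array([-0.00057886, -0.00263632, -0.00181809, -0.0015257 ,  0.00141128,
        0.00206299,  0.00068867]), 'joint_torque': array([-3.37932426e-03, -5.28508079e+01, -1.27140429e+00, -1.53840744e+01,
       -5.25228737e-02,  1.93451291e-03,  5.26391364e-05]), 'tool_pos': array([ 0.18318208, -0.59699678,  0.24899084]), 'eef_rot': array([-0.6991384 , -0.10547987,  0.69942001, -0.10436069]), 'contact_force': array([-0.22718001,  0.02859214, -0.86185833]), 'moment': array([-0.00822212, -0.02092679, -0.00365607]), 'opening': 0.9993563861383463}
[[-0.001  0.293 -0.956]
 [ 0.002 -0.956 -0.293]
 [-1.    -0.002  0.   ]]
65.70646984690485 [[ 2.27906525e-03  2.91546253e-01 -9.56554018e-01 -1.33839184e-01]
 [ 9.99997387e-01 -4.92957959e-04  2.23232480e-03  1.24926129e-04]
 [ 1.79285012e-04 -9.56556606e-01 -2.91546614e-01 -7.62211970e-02]
 [ 0.00000000e+00  0.00000000e+00  0.00000000e+00  1.00000000e+00]]
```

View pics/top.png

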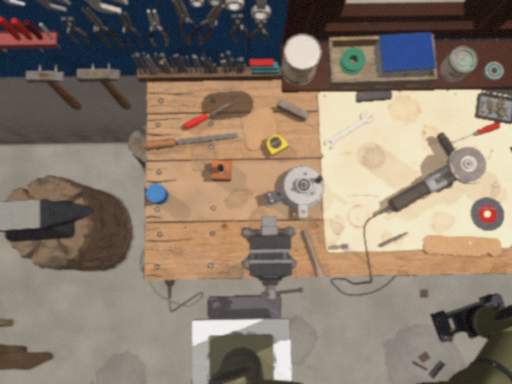

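View pics/scene.png

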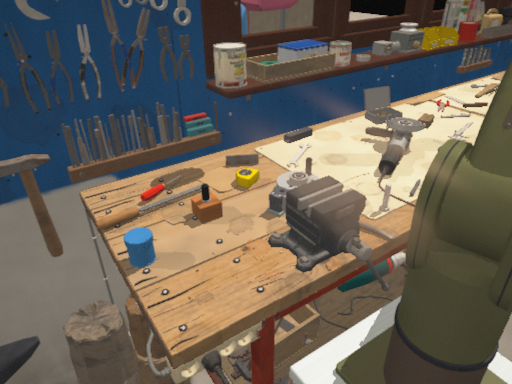

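The top view shows the index table around (302,187), the pin stand at (221,170), tape at (276,145), tin at (157,193), and a vise at (269,250). I'll take an enlarged crop of both views.

Run:
```python
from h import *
b=cv2.imread('pics/top.png');a=cv2.imread('pics/scene.png')
c=cv2.resize(b[140:230,200:340],None,fx=5.5,fy=5.5,interpolation=cv2.INTER_CUBIC)[:, :770]
c2=cv2.resize(a[150:250,180:340],None,fx=4.8,fy=4.8,interpolation=cv2.INTER_CUBIC)
cv2.imwrite('pics/c1.png',c);cv2.imwrite('pics/c2.png',c2)
d=snap('top')
for n,u,v,z in [('axis',302,187,.044),('handle',319,185,.09),('lug',303,210,.04),('fork',270,199,.054),('pin',221,169,.07),('tape',276,145,.03),('tin',157,193,.07),('vise',269,250,.1)]: print(n,onz(d,u,v,z).round(3))
```

```text
axis [ 0.577 -0.211  0.044]
handle [ 0.576 -0.26   0.09 ]
lug [ 0.502 -0.212  0.04 ]
fork [ 0.538 -0.104  0.054]
pin [0.637 0.055 0.07 ]
tape [ 0.725 -0.129  0.03 ]
tin [0.561 0.262 0.07 ]
vise [ 0.371 -0.095  0.1  ]
```

View pics/c1.png

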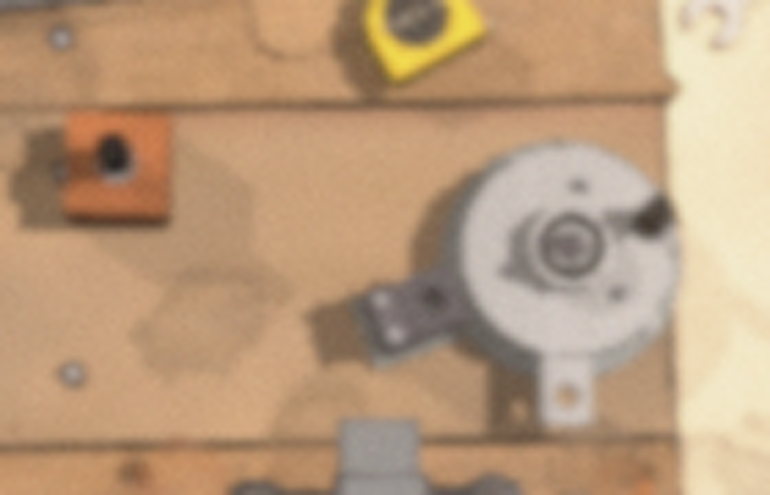

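The crop shows the fork hole at (433,298), the lug hole at (567,396), the bearing centre at (571,243), the handle top at (655,213) and the pin grip top at (113,150). The lug is about 73° anticlockwise of the fork.

View pics/c2.png

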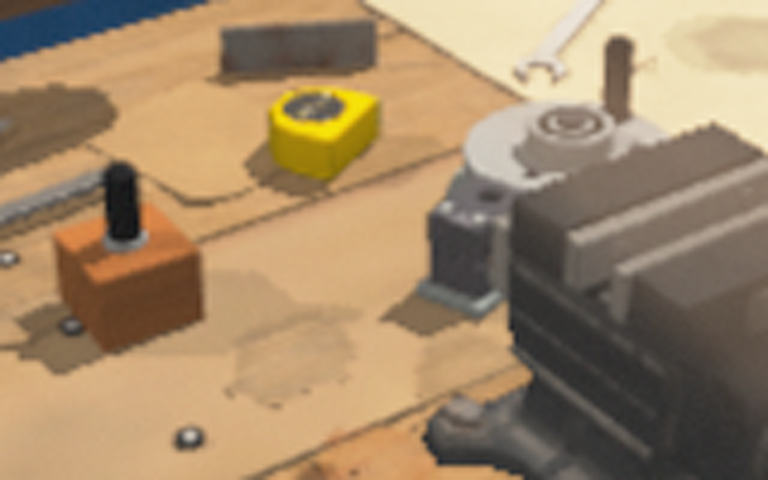

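Run:
```python
from h import *
d=snap('top')
P={}
for n,X,Y,z in [('axis',571,243,.066),('disc',569,257,.044),('handle',655,211,.096),('lug',567,396,.042),('fork',433,298,.054),('pin',113,150,.093),('stand',117,168,.046),('viseTip',380,420,.10)]:
    P[n]=onz(d,200+X/5.5-.4,140+Y/5.5-.4,z); print(n,P[n].round(4))
a=P['axis'][:2]
for n in('lug','fork','handle'):
    v=P[n][:2]-a; print(n,np.hypot(*v).round(4),np.degrees(np.arctan2(v[1],v[0])).round(1))
```

```text
axis [ 0.5846 -0.2132  0.066 ]
disc [ 0.5797 -0.2143  0.044 ]
handle [ 0.5977 -0.2592  0.096 ]
lug [ 0.4961 -0.2106  0.042 ]
fork [ 0.5547 -0.1313  0.054 ]
pin [0.6394 0.056  0.093 ]
stand [0.638  0.0566 0.046 ]
viseTip [ 0.4779 -0.0963  0.1   ]
lug 0.0885 178.3
fork 0.0871 110.0
handle 0.0478 -74.1
```

The second crop shows a pin with a black grip in the stand, the handle behind the bearing and a tall vise close to the table's near side. I'll triangulate the vise corners for clearance and check the top height.

```bash
python3 - <<'E'
from h import *
a=snap('scene');b=snap('top')
def tri(p,q):
    o1,w1=ray(a,*p);o2,w2=ray(b,*q)
    t=np.linalg.lstsq(np.c_[w1,-w2],o2-o1,rcond=None)[0]
    x1=o1+t[0]*w1;x2=o2+t[1]*w2
    return ((x1+x2)/2).round(3),np.linalg.norm(x1-x2).round(4)
print(tri((287,191),(248,230)),tri((329,176),(291,230)))
print('pin top',tri((180+121/4.8-.4,150+166/4.8-.4),(220.1,167)))
print('handle',tri((180+619/4.8-.4,150+42/4.8-.4),(318.7,178)))
E
python3 -c "
import cv2
b=cv2.imread('pics/top.png')
cv2.imwrite('pics/c3.png',cv2.resize(b[195:325,190:330],None,fx=4.5,fy=4.5,interpolation=cv2.INTER_CUBIC))"
```

```text
(array([ 0.426, -0.037,  0.145]), np.float64(0.0165)) (array([ 0.425, -0.166,  0.144]), np.float64(0.0132))
pin top (array([0.639, 0.056, 0.094]), np.float64(0.0001))
handle (array([ 0.597, -0.26 ,  0.096]), np.float64(0.0022))
```

View pics/c3.png

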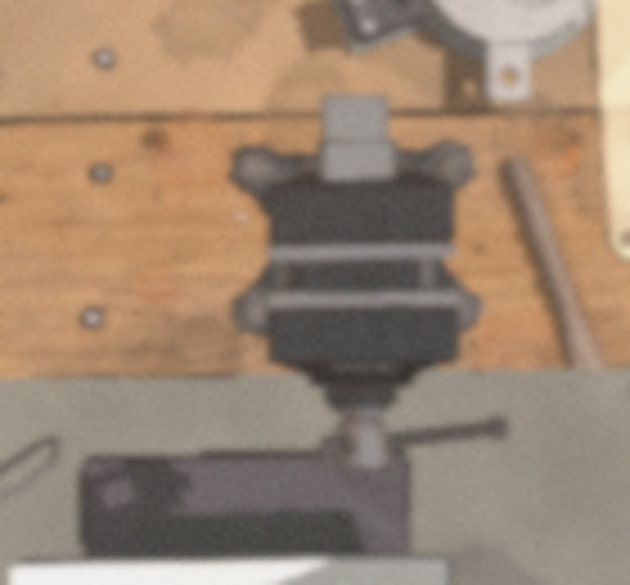

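The vise jaws reach x≈0.426 at z≈0.145, which leaves enough clearance. The bolt isn't identified yet, so I'll stay high and look with the wrist camera.

>>> drive_tool([
  [[0, 0, 0], [0, -1.4, -3.6], 8.8],
  [[0, 0, 0], [0, -1.4, -3.6], 8.8],
  [[0, 0, 0], [0, -1.4, -3.6], 8.8],
  [[0, 0, 0], [0, -1.4, -3.6], 8.8],
  [[0, 0, 0], [0, -1.4, -3.6], 8.8],
  [[0, 0, 0], [0, -1.4, -3.6], 8.8],
  [[0, 0, 0], [0, -1.4, -3.6], 8.8],
  [[0, 0, 0], [0, -1.4, -3.6], 8.8],
  [[0, 0, 0], [0, -1.4, -3.6], 8.8],
  [[0, 0, 0], [0, -1.4, -3.6], 8.8],
  [[0, 0, 0], [0, -1.4, -3.6], 8.8],
  [[0, 0, 0], [0, 0, 0], 8.8],
])

```text
clock: 1.35
tool_pos: [0.5251, -0.325, 0.25]
eef_rot: [0.701, 0.111, -0.696, 0.108]
contact_force: [1.0, 2.3, 0.8]
opening: 1.0
```

```bash
cat >> h.py <<'E'
def tool_delta(p,s=None):
    "cm in tool axes from current TCP to world p"
    s=s or r.get_state(); return (R.from_quat(s['eef_rot']).as_matrix().T@(np.array(p)-s['tool_pos'])*100).round(2)
E
python3 - <<'E'
from h import *
d=snap('wrist','w1');s=d['s'];print(s['tool_pos'].round(4),R.from_quat(s['eef_rot']).as_matrix().round(3),tool_delta([.598,-.261,.14]))
E
```

```text
[ 0.5251 -0.325   0.25  ] [[ 0.007  0.306 -0.952]
 [ 0.006 -0.952 -0.306]
 [-1.    -0.003 -0.009]] [11.02 -4.13 -9.32]
```

View pics/w1.png

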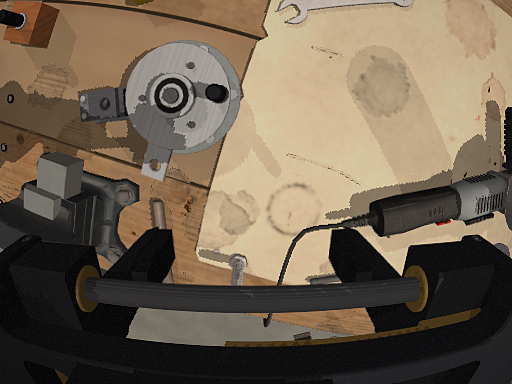

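The wrist view shows the bolt at (238,265), the axis at (171,95), the handle top at (215,93), the lug hole at (153,167) and the fork hole at (104,103).

Run:
```python
from h import *
d=snap('wrist')
P={}
for n,u,v,z in [('axis',171,95,.066),('handle',216,91,.096),('lug',153,167,.042),('fork',104,103,.054),('pin',18,18,.093),('boltbase',238,280,.0),('bolttop',238,258,.08)]:
    P[n]=onz(d,u,v,z); print(n,P[n].round(4))
a=P['axis'][:2]
for n in('lug','fork','handle'):
    v=P[n][:2]-a; print(n,np.hypot(*v).round(4),np.degrees(np.arctan2(v[1],v[0])).round(1))
```

```text
axis [ 0.5789 -0.2187  0.066 ]
handle [ 0.5957 -0.2689  0.096 ]
lug [ 0.488  -0.2123  0.042 ]
fork [ 0.5498 -0.1347  0.054 ]
pin [0.6346 0.0089 0.093 ]
boltbase [ 0.3412 -0.3631  0.    ]
bolttop [ 0.4237 -0.3424  0.08  ]
lug 0.0911 176.0
fork 0.0889 109.1
handle 0.0529 -71.5
```

>>> drive_tool([
  [[0, 0, 0], [0, -0.9, -2.2], 6],
  [[0, 0, 0], [0, -0.9, -2.2], 6],
  [[0, 0, 0], [0, -0.9, -2.2], 6],
  [[0, 0, 0], [0, -0.9, -2.1], 6],
  [[0, 0, 0], [2.5, 0, 0], 6],
  [[0, 0, 0], [2.5, 0, 0], 6],
  [[0, 0, 0], [2.5, 0, 0], 6],
  [[0, 0, 0], [2.5, 0, 0], 6],
  [[0, 0, 0], [2, 0, 0], 6],
  [[0, 0, 0], [0, 0, 0], 6],
  [[0, 0, 0], [0, 0, 0], 6],
])

```text
clock: 2.37
tool_pos: [0.5877, -0.2757, 0.1291]
eef_rot: [-0.698, -0.104, 0.7, -0.104]
contact_force: [1.2, 0.4, 0.3]
opening: 0.679
```

Run:
```python
from h import *
d=snap('wrist','w2');s=d['s'];print(s['tool_pos'].round(4),R.from_quat(s['eef_rot']).as_matrix().round(3))
```

```text
[ 0.5877 -0.2757  0.1291] [[-0.003  0.291 -0.957]
 [-0.    -0.957 -0.291]
 [-1.    -0.001  0.003]]
```

View pics/w2.png

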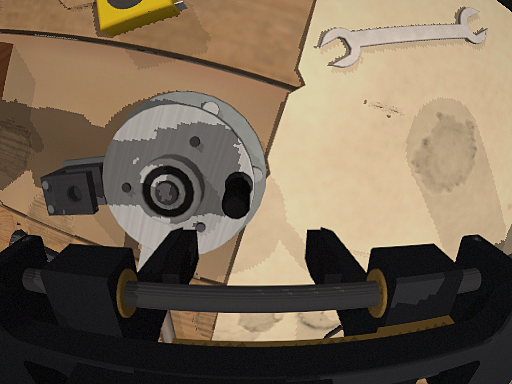

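The handle appears at x≈237, with its base near row 181 and its top near row 206. The fork hole is at (74,192) and the bearing centre at (166,191).

Run:
```python
from h import *
d=snap('wrist')
for n,u,v,z in [('axis',166,191,.066),('handletop',236,206,.096),('htop2',237,181,.096),('hbase',237,181,.044),('fork',74,192,.054)]:
    print(n,onz(d,u,v,z).round(4))
print(tool_delta([.597,-.264,.084]))
```

```text
axis [ 0.5862 -0.2123  0.066 ]
handletop [ 0.601  -0.2621  0.096 ]
htop2 [ 0.6162 -0.2584  0.096 ]
hbase [ 0.6021 -0.2599  0.044 ]
fork [ 0.556  -0.1291  0.054 ]
[ 4.72 -0.91 -1.02]
```

>>> drive_tool([
  [[0, 0, 0], [0, -0.9, -1.7], 6],
  [[0, 0, 0], [0, 0, 0], 6],
  [[0, 0, 0], [1.5, 0, 0], 6],
  [[0, 0, 0], [1.5, 0, 0], 6],
  [[0, 0, 0], [1.5, 0, 0], 6],
  [[0, 0, 0], [0, 0, 0], 6],
  [[0, 0, 0], [0, 0, 0], 1],
  [[0, 0, 0], [0, 0, 0], 1],
  [[0, 0, 0], [0, 0, 0], 1],
  [[0, 0, 0], [0, 0, 0], 1],
  [[0, 0, 0], [0, 0, 0], 1],
  [[0, 0, 0], [0, 0, 0], 1],
], force=20)

```text
clock: 3.47
tool_pos: [0.6033, -0.2607, 0.0853]
eef_rot: [0.7, 0.105, -0.699, 0.105]
contact_force: [0.2, -0.2, 0.3]
opening: 0.251
```

Run:
```python
from h import *
s=r.get_state(); W=R.from_quat(s['eef_rot']).as_matrix(); print(s['opening']*88,s['tool_pos'])
C=np.array([.585,-.213]); p=s['tool_pos'][:2]; 
a0=np.arctan2(*(p-C)[::-1]);print(np.degrees(a0))
a=np.linspace(a0,np.radians(-140.7),13)
q=C+.052*np.c_[np.cos(a),np.sin(a)]; q[0]=p
for v in np.diff(q,axis=0): print((W.T@[*v,0]*100).round(2))
```

```text
22.12465077645809 [ 0.60326126 -0.26065769  0.08526839]
-69.034385720219
[-0.    0.1   0.54]
[-0.   -0.05  0.54]
[-0.   -0.1   0.53]
[-0.   -0.16  0.52]
[-0.   -0.21  0.5 ]
[-0.   -0.26  0.47]
[-0.   -0.31  0.44]
[-0.   -0.35  0.41]
[-0.   -0.4   0.37]
[-0.   -0.43  0.33]
[-0.   -0.46  0.28]
[-0.   -0.49  0.23]
```

>>> drive_tool([
  [[0, 0, 0], [0, 0, 0], 1],
  [[0, 0, 0], [0, 0, 0], 1],
  [[0, 0, 0], [0, 0, 0.5], 1],
  [[0, 0, 0], [0, 0, 0.55], 1],
  [[0, 0, 0], [0, -0.1, 0.55], 1],
  [[0, 0, 0], [0, -0.16, 0.52], 1],
  [[0, 0, 0], [0, -0.21, 0.5], 1],
  [[0, 0, 0], [0, -0.26, 0.47], 1],
  [[0, 0, 0], [0, -0.31, 0.44], 1],
  [[0, 0, 0], [0, -0.35, 0.41], 1],
  [[0, 0, 0], [0, 0, 0], 1],
  [[0, 0, 0], [0, 0, 0], 1],
])

```text
clock: 4.47
tool_pos: [0.5628, -0.2611, 0.0852]
eef_rot: [0.701, 0.103, -0.698, 0.106]
contact_force: [3.1, -4.2, -2.7]
opening: 0.197
```

Run:
```python
from h import *
d=snap('wrist','w3');s=d['s'];print(s['tool_pos'].round(4),s['opening']*88,s['contact_force'])
```

```text
[ 0.5628 -0.2611  0.0852] 17.307151377689838 [ 3.09355527 -4.16063341 -2.74256052]
```

View pics/w3.png

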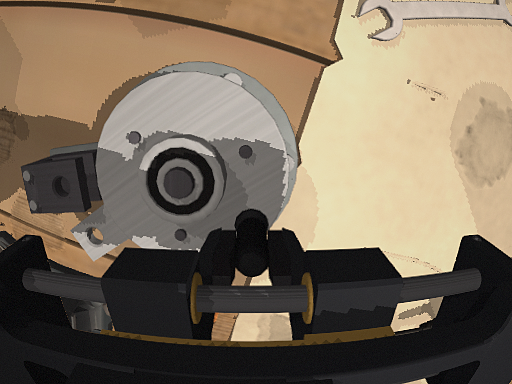

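The handle is gripped and the table is turning. The lug hole is at (96,235), the fork hole at (61,184) and the axis at (179,183).

Run:
```python
from h import *
d=snap('wrist');s=d['s']
P={}
for n,u,v,z in [('axis',179,183,.066),('lug',96,235,.042),('fork',61,184,.054)]:
    P[n]=onz(d,u,v,z)[:2]; print(n,P[n].round(4))
f=P['fork'];l=P['lug'];c=P['axis'];A=lambda v:np.degrees(np.arctan2(v[1],v[0]))
print(A(f-c),np.hypot(*(f-c)),A(l-c),np.hypot(*(l-c)))
C=np.array([.585,-.213]);W=R.from_quat(s['eef_rot']).as_matrix();p=s['tool_pos'][:2]
a0=A(p-C);print(a0)
a=np.radians(np.linspace(a0,-140.7,6));q=C+np.hypot(*(p-C))*np.c_[np.cos(a),np.sin(a)]
for v in np.diff(q,axis=0): print((W.T@[*v,0]*100).round(2))
```

```text
axis [ 0.584  -0.2133]
lug [ 0.5193 -0.1561]
fork [ 0.5553 -0.1301]
109.03732357221395 0.08797593363143744 138.49184861460077 0.08627696816547244
-114.79015179952765
[-0.   -0.34  0.34]
[-0.   -0.36  0.31]
[-0.   -0.39  0.28]
[-0.   -0.41  0.24]
[-0.   -0.43  0.2 ]
```

>>> drive_tool([
  [[0, 0, 0], [0, -0.34, 0.34], 1],
  [[0, 0, 0], [0, -0.36, 0.31], 1],
  [[0, 0, 0], [0, -0.39, 0.28], 1],
  [[0, 0, 0], [0, -0.41, 0.24], 1],
  [[0, 0, 0], [0, -0.43, 0.2], 1],
  [[0, 0, 0], [0, 0, 0], 1],
  [[0, 0, 0], [0, 0, 0], 1],
  [[0, 0, 0], [0, 0, 0], 1],
])

```text
clock: 5.23
tool_pos: [0.541, -0.2499, 0.0851]
eef_rot: [-0.699, -0.101, 0.7, -0.105]
contact_force: [-1.9, -7.5, 1.6]
opening: 0.197
```

Run:
```python
from h import *
d=snap('wrist','w4');s=d['s'];print(s['tool_pos'].round(4),s['opening']*88,s['contact_force'])
i=d['color'][130:280,0:200,::-1]; cv2.imwrite('pics/w4c.png',cv2.resize(i,None,fx=4,fy=4,interpolation=cv2.INTER_CUBIC))
```

```text
[ 0.541  -0.2499  0.0851] 17.308055603211667 [-1.88335024 -7.50930981  1.56877317]
```

View pics/w4c.png

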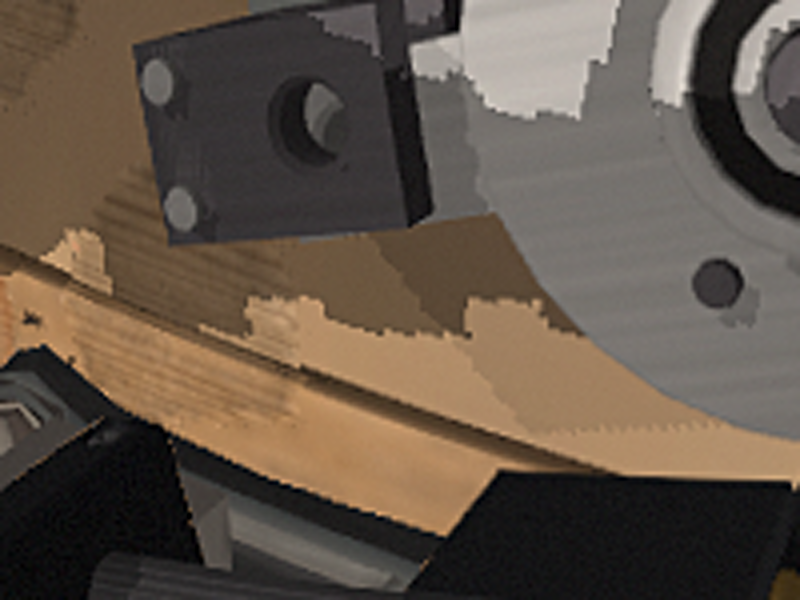

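Run:
```python
from h import *
d=snap('wrist');s=d['s']
g=lambda X,Y,z:onz(d,X/4,130+Y/4,z)[:2]
C=g(795,85,.066); f=g(308,122,.054);print(C,f,np.hypot(*(f-C)))
e=(f-C)/np.hypot(*(f-C)); n=np.array([-e[1],e[0]])
for nm,X,Y,z in [('forklo',410,228,.054),('forklo2',168,243,.054),('forkhi',375,2,.054),('forkhi2',135,45,.054),('lug1',440,221,.042),('lug2',495,212,.042),('lughi',412,42,.042),('lughi2',460,32,.042),('hole rim lug',310,88,.042),('rim2',308,150,.042)]:
    v=g(X,Y,z)-C; print(nm,(v@e*1000).round(1),(v@n*1000).round(1))
```

```text
[ 0.58222303 -0.2084601 ] [ 0.55333349 -0.13033149] 0.08329876855079374
forklo 67.4 18.7
forklo2 119.6 17.8
forkhi 67.2 -17.2
forkhi2 118.5 -17.1
lug1 68.2 20.9
lug2 57.5 20.1
lughi 68.0 -9.3
lughi2 58.9 -9.9
hole rim lug 89.8 -4.0
rim2 92.5 6.5
```

The lug's edges sit about 5 mm to one side of the fork's centre line, so roughly 3.8° remains.

>>> drive_tool([
  [[0, 0, 0], [0, -0.17, 0.07], 1],
  [[0, 0, 0], [0, -0.17, 0.07], 1],
  [[0, 0, 0], [0, 0, 0], 1],
  [[0, 0, 0], [0, 0, 0], 1],
  [[0, 0, 0], [0, 0, 0], 1],
])

```text
clock: 5.75
tool_pos: [0.5386, -0.2479, 0.0851]
eef_rot: [-0.699, -0.1, 0.7, -0.105]
contact_force: [-1.2, -9.0, -0.2]
opening: 0.194
```

Run:
```python
from h import *
d=snap('wrist','w5');s=d['s'];print(s['tool_pos'].round(4),s['opening']*88,s['contact_force'])
i=d['color'][130:280,0:200,::-1]; cv2.imwrite('pics/w5c.png',cv2.resize(i,None,fx=4,fy=4,interpolation=cv2.INTER_CUBIC))
```

```text
[ 0.5386 -0.2479  0.0851] 17.11507805574491 [-1.17062054 -9.0370156  -0.15897723]
```

View pics/w5c.png

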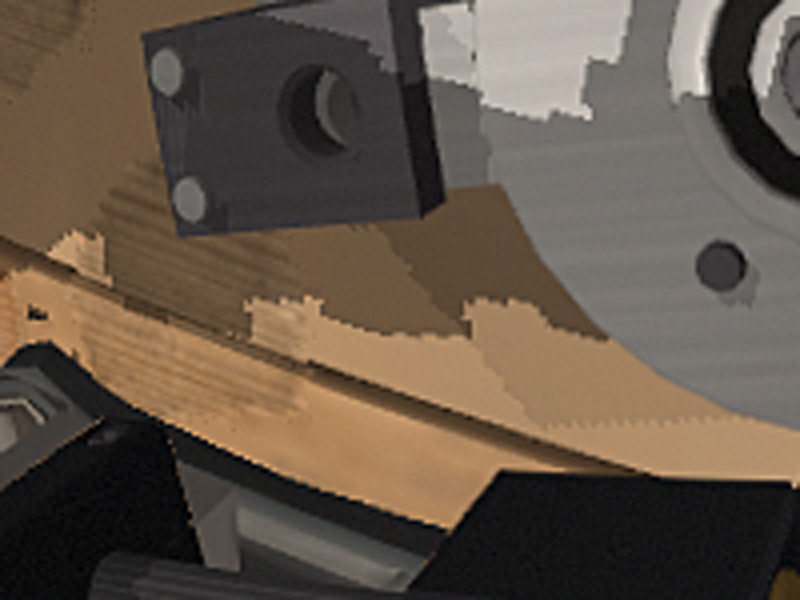

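Run:
```python
from h import *
d=snap('wrist');s=d['s']
g=lambda X,Y,z:onz(d,X/4,130+Y/4,z)[:2]
lo1=np.array([(410,218),(180,236)]);
F=[g(*p,.054) for p in [(422,217),(180,236),(388,-10),(143,35)]]
mid=((F[0]+F[2])/2,(F[1]+F[3])/2); e=mid[1]-mid[0];
f=g(320,110,.054); C0=np.array([.584,-.213])
print('fork edge len',[np.linalg.norm(F[i]-F[i+1]) for i in(0,2)],'widths',np.linalg.norm(F[0]-F[2]),np.linalg.norm(F[1]-F[3]))
e=e/np.linalg.norm(e); n=np.array([-e[1],e[0]]); print('fork dir',np.degrees(np.arctan2(e[1],e[0])),'hole',f, 'axis from hole',f-.088*e)
o=f-.088*e
for nm,X,Y,z in [('forklo',422,217,.054),('forklo2',180,236,.054),('forkhi2',143,35,.054),('lug1',448,190,.042),('lug2',498,184,.042),('lughi',420,12,.042),('lughi2',473,3,.042)]:
    v=g(X,Y,z)-o; print(nm,(v@e*1000).round(1),(v@n*1000).round(1))
# clean zoomed crop saved
i=d['color'][110:200,10:140,::-1]; cv2.imwrite('pics/w5d.png',cv2.resize(i,None,fx=6,fy=6,interpolation=cv2.INTER_NEAREST))
```

```text
fork edge len [np.float64(0.051460522686877834), np.float64(0.05154908174965291)] widths 0.03573501590061369 0.03527580133009529
fork dir 110.19639527947061 hole [ 0.55360171 -0.13047262] axis from hole [ 0.58398276 -0.21306192]
forklo 72.2 18.7
forklo2 123.7 18.5
forkhi2 123.6 -16.8
lug1 73.1 17.4
lug2 63.5 17.1
lughi 73.3 -12.4
lughi2 63.4 -12.6
```

The fork geometry checks out (36 mm wide, 51.5 mm long, axis at 88 mm). The lug is still off by about 1.5 mm at r=68, or about 1.3°.

>>> drive_tool([
  [[0, 0, 0], [0, -0.12, 0.05], 1],
  [[0, 0, 0], [0, 0, 0], 1],
  [[0, 0, 0], [0, 0, 0], 1],
  [[0, 0, 0], [0, 0, 0], 1],
])

```text
clock: 6.18
tool_pos: [0.5378, -0.2471, 0.0851]
eef_rot: [-0.699, -0.1, 0.7, -0.105]
contact_force: [-0.5, -11.5, -0.1]
opening: 0.193
```

Run:
```python
from h import *
d=snap('wrist','w6');s=d['s'];print(s['tool_pos'].round(4),s['opening']*88,s['contact_force'])
i=d['color'][115:215,20:153,::-1]; cv2.imwrite('pics/w6c.png',cv2.resize(i,None,fx=6,fy=6,interpolation=cv2.INTER_CUBIC))
```

```text
[ 0.5378 -0.2471  0.0851] 17.004954436626377 [ -0.45486723 -11.48328142  -0.08658104]
```

View pics/w6c.png

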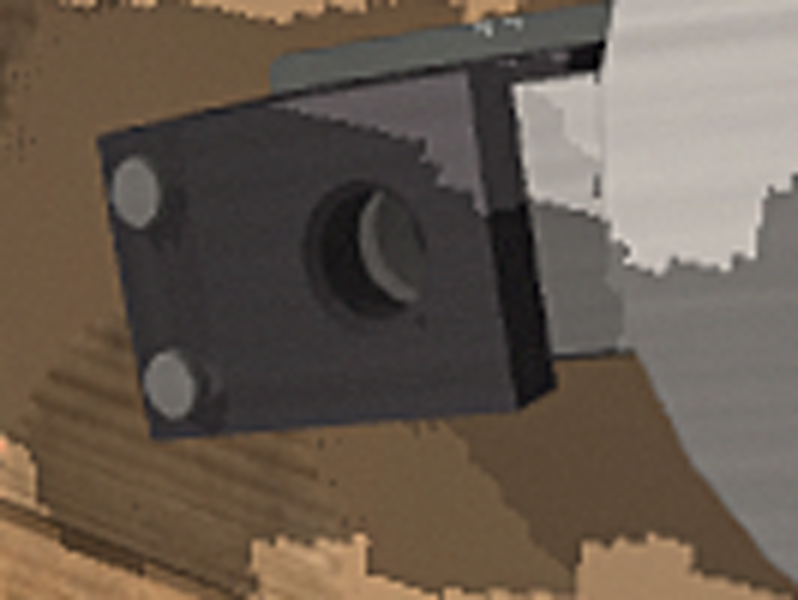

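Run:
```python
from h import *
d=snap('wrist');s=d['s']
g=lambda X,Y,z:onz(d,20+X/6-.4,115+Y/6-.4,z)[:2]
F=[g(*p,.054) for p in [(520,410),(152,438),(470,70),(100,137)]]
m0=(F[0]+F[2])/2;m1=(F[1]+F[3])/2;e=(m1-m0)/np.linalg.norm(m1-m0);n=np.array([-e[1],e[0]])
L=[g(*p,.042) for p in [(553,356),(632,350),(513,88),(600,72)]]
for v in L: print(((v-m0)@e*1000).round(2)+72,((v-m0)@n*1000).round(2))
f=g(366,248,.054);print('hole',f,((f-m0)@e*1000)+72,(f-m0)@n*1000,'e',e,'axis',m0-.072*e)
```

```text
73.32 14.91
63.39 14.99
73.5 -14.84
62.7 -15.25
hole [ 0.55392953 -0.12997514] 87.93611187160562 -0.990141328259195 e [-0.34193619  0.93972317] axis [ 0.58306762 -0.21294931]
```

The lug is now centred to about 0.1 mm and its edges are parallel with the fork. I'll release the handle and check that nothing shifts.

>>> drive_tool([
  [[0, 0, 0], [0, 0, 0], 4.5],
  [[0, 0, 0], [0, 0, 0], 4.5],
  [[0, 0, 0], [0, 0, 0], 4.5],
  [[0, 0, 0], [0, 0, 0], 4.5],
  [[0, 0, 0], [0, 0, 0], 4.5],
])

```text
clock: 6.7
tool_pos: [0.5395, -0.2396, 0.0846]
eef_rot: [0.699, 0.106, -0.699, 0.105]
contact_force: [-0.1, 0.6, 0.5]
opening: 0.509
```

```bash
cat > chk.py <<'E'
from h import *
def lugmid(img_or_d, d):
    # row profile through lug strip at two radii using cached geometry
    I=cv2.GaussianBlur(cv2.cvtColor(d['color'],cv2.COLOR_RGB2GRAY),(3,3),0).astype(float)
    C=np.array([.58307,-.21295]);e=np.array([-.34194,.93972]);n=np.array([-e[1],e[0]])
    T=np.linalg.inv(np.array(d['tool_from_camera']));W=R.from_quat(d['s']['eef_rot']).as_matrix()
    f=192/np.tan(np.radians(d['fov_y'])/2)
    def px(p):
        t=W.T@(p-d['s']['tool_pos']);c=T[:3,:3]@t+T[:3,3];h=np.hypot(c[0],c[1]);th=np.arctan2(h,-c[2])
        return d['cx']+f*th*c[0]/h,d['cy']-f*th*c[1]/h
    for rr in(.0665,.069,.0715):
        ls=np.arange(-.021,.0211,.0005)
        v=[cv2.getRectSubPix(I.astype(np.float32),(1,1),px(np.r_[C+rr*e+l*n,.042]))[0,0] for l in ls]
        g=np.gradient(v); m=len(ls)//2
        print(rr,'edges mm',*[(ls[k]*1000).round(1) for k in (np.argsort(-g[:m//1-10])[0],m+10+np.argsort(-abs(g[m+10:]))[0])],np.round(v[::6]).astype(int))
if __name__=='__main__':
    d=snap('wrist');print(d['s']['tool_pos'].round(4),d['s']['contact_force'].round(1),d['s']['opening']*88); lugmid(None,d)
    a=cv2.imread('pics/w6.png',0)[115:215,20:153].astype(np.float32);b=cv2.cvtColor(d['color'],cv2.COLOR_RGB2GRAY)[115:215,20:153].astype(np.float32)
    print('fork shift',cv2.phaseCorrelate(a[:,10:75],b[:,10:75]),'disc shift',cv2.phaseCorrelate(a[:,85:],b[:,85:]))
E
python3 chk.py
```

```text
[ 0.5395 -0.2396  0.0846] [-0.1  0.6  0.5] 44.8012784918191
0.0665 edges mm -15.5 14.5 [ 92  46 157 186 184 165 173 169  96  99 100 100  74  80  80]
0.069 edges mm -15.5 14.5 [ 92  67 151 168 166 165 174 160  99  98  99  98  74  80  79]
0.0715 edges mm -15.5 14.5 [ 92  52 143 168 168 166 174 121 100 100 100 100  76  81  80]
fork shift ((9.014222352021843, 3.3777348602542503), 0.47439127339257137) disc shift ((10.54336823396505, 3.893344284919749), 0.485083345969518)
```

After release the lug edges read −15.5/+14.5 mm, so the table stayed aligned. Next I'll lift and go above the pin at about (0.639, 0.056).

>>> drive_tool([
  [[0, 0, 0], [-4, 0, 0], 4.5],
  [[0, 0, 0], [-4, 0, 0], 4.5],
  [[0, 0, 0], [-1, -3.1, -2.2], 5],
  [[0, 0, 0], [0, -3.1, -2.2], 5],
  [[0, 0, 0], [0, -3.1, -2.2], 5],
  [[0, 0, 0], [0, -3.1, -2.2], 5],
  [[0, 0, 0], [0, -3.1, -2.2], 5],
  [[0, 0, 0], [0, -3.1, -2.2], 5],
  [[0, 0, 0], [0, -3.1, -2.2], 5],
  [[0, 0, 0], [0, -2.5, -1.8], 5],
  [[0, 0, 0], [0, 0, 0], 5],
  [[0, 0, 0], [0, 0, 0], 5],
])

```text
clock: 7.75
tool_pos: [0.6328, 0.0449, 0.1744]
eef_rot: [0.699, 0.107, -0.699, 0.106]
contact_force: [-0.4, -1.1, 0.3]
opening: 0.565
```

```bash
cat > pin.py <<'E'
from h import *
d=snap('wrist','pin');s=d['s'];print(s['tool_pos'].round(4),R.from_quat(s['eef_rot']).as_matrix().round(3).tolist())
hsv=cv2.cvtColor(d['color'],cv2.COLOR_RGB2HSV)
m=((hsv[...,0]<14)&(hsv[...,1]>140)&(hsv[...,2]>80)).astype(np.uint8)
m[230:]=0
n,l,st,ce=cv2.connectedComponentsWithStats(m)
for k in np.argsort(-st[1:,4])[:2]+1: print('orange',st[k],ce[k].round(1))
k=1+np.argmax(st[1:,4]);x,y,w,h,_=st[k]
b=(d['color'].max(2)<45).astype(np.uint8); b[:max(0,y-10)]=0;b[y+h+25:]=0;b[:,:x-10]=0;b[:,x+w+10:]=0
n,l,st,ce=cv2.connectedComponentsWithStats(b)
for k in np.argsort(-st[1:,4])[:3]+1: print('black',st[k],ce[k].round(1))
E
python3 pin.py
```

```text
[0.6328 0.0449 0.1744] [[-0.0, 0.299, -0.954], [0.002, -0.954, -0.299], [-1.0, -0.002, -0.0]]
orange [ 200  129   85   87 3785] [241.9 170. ]
orange [ 41  18  48  25 348] [62.8 33.1]
black [227 167  25  33 638] [239.  183.4]
black [190 227  16  14 174] [197.  234.9]
black [205 146   9  14  47] [208.4 151.1]
```

Run:
```python
from h import *
d=snap('wrist')
for v,z in [(188,.093),(200,.093),(183.4,.075),(178,.05)]: print(v,z,onz(d,239.3,v,z).round(4))
print(tool_delta([.639,.056,.067]))
```

```text
188 0.093 [0.6419 0.0547 0.093 ]
200 0.093 [0.6328 0.052  0.093 ]
183.4 0.075 [0.6404 0.055  0.075 ]
178 0.05 [0.6382 0.0555 0.05  ]
[10.74 -1.34 -1.13]
```

>>> drive_tool([
  [[0, 0, 0], [0, -0.8, -1.0], 5],
  [[0, 0, 0], [0, 0, 0], 5],
  [[0, 0, 0], [2.5, 0, 0], 5],
  [[0, 0, 0], [2.5, 0, 0], 5],
  [[0, 0, 0], [2.5, 0, 0], 5],
  [[0, 0, 0], [2, 0, 0], 5],
  [[0, 0, 0], [1.2, 0, 0], 5],
  [[0, 0, 0], [0, 0, 0], 5],
  [[0, 0, 0], [0, 0, 0], 5],
])

```text
clock: 8.6
tool_pos: [0.6398, 0.0508, 0.0677]
eef_rot: [-0.699, -0.104, 0.7, -0.105]
contact_force: [0.1, 0.2, 0.5]
opening: 0.571
```

>>> drive_tool([
  [[0, 0, 0], [0, 0, 0], 1],
  [[0, 0, 0], [0, 0, 0], 1],
  [[0, 0, 0], [0, 0, 0], 1],
  [[0, 0, 0], [0, 0, 0], 1],
  [[0, 0, 0], [0, 0, 0], 1],
  [[0, 0, 0], [0, 0, 0], 1],
  [[0, 0, 0], [0, 0, 0], 1],
  [[0, 0, 0], [0, 0, 0], 1],
], force=30)

```text
clock: 9.27
tool_pos: [0.6399, 0.0553, 0.069]
eef_rot: [0.7, 0.107, -0.699, 0.104]
contact_force: [-1.9, 4.6, 5.8]
opening: 0.218
```

>>> drive_tool([
  [[0, 0, 0], [-1, 0, 0], 1],
  [[0, 0, 0], [-2, 0, 0], 1],
  [[0, 0, 0], [-2, 0, 0], 1],
  [[0, 0, 0], [-2, 0, 0], 1],
  [[0, 0, 0], [-2, 0, 0], 1],
  [[0, 0, 0], [0, 0, 0], 1],
  [[0, 0, 0], [0, 0, 0], 1],
])

```text
clock: 9.85
tool_pos: [0.6407, 0.0511, 0.1589]
eef_rot: [0.7, 0.104, -0.698, 0.105]
contact_force: [0.1, 0.1, -2.6]
opening: 0.214
```

Run:
```python
from h import *
s=r.get_state();print(s['tool_pos'],s['opening']*88,s['contact_force'],R.from_quat(s['eef_rot']).as_matrix().round(4).tolist(),tool_delta([.5533,-.1301,.158]))
d=snap('wrist','held')
i=cv2.resize(d['color'][60:300,150:350,::-1],None,fx=2.5,fy=2.5,interpolation=cv2.INTER_CUBIC);cv2.imwrite('pics/heldc.png',i)
sc=snap('scene','scene2')
cr=cv2.resize(sc['color'][120:220,160:300,::-1],None,fx=4,fy=4,interpolation=cv2.INTER_CUBIC);cv2.imwrite('pics/held2.png',cr)
```

```text
[0.64065013 0.05110416 0.15886876] 18.84239848277379 [ 0.09561094  0.12277187 -2.56484514] [[0.0025, 0.2928, -0.9562], [-0.0007, -0.9562, -0.2928], [-1.0, 0.0014, -0.0022]] [ 0.08 14.77 13.66]
```

>>> drive_tool([
  [[0, 0, 0], [0, 2.4, 2.2], 1],
  [[0, 0, 0], [0, 2.4, 2.2], 1],
  [[0, 0, 0], [0, 2.4, 2.2], 1],
  [[0, 0, 0], [0, 2.4, 2.2], 1],
  [[0, 0, 0], [0, 2.4, 2.2], 1],
  [[0, 0, 0], [0, 1.9, 1.8], 1],
  [[0, 0, 0], [0, 0.9, 0.9], 1],
  [[0, 0, 0], [0, 0, 0], 1],
  [[0, 0, 0], [0, 0, 0], 1],
  [[0, 0, 0], [0, 0, 0], 1],
  [[0, 0, 0], [0, 0, 0], 1],
])

```text
clock: 10.87
tool_pos: [0.5536, -0.127, 0.1575]
eef_rot: [0.699, 0.107, -0.699, 0.106]
contact_force: [0.0, 0.8, -1.3]
opening: 0.216
```

Run:
```python
from h import *
s=r.get_state();print(s['tool_pos'],s['opening']*88,tool_delta([.5533,-.1301,.119]))
d=snap('wrist','over')
i=cv2.resize(d['color'][40:320,100:400,::-1],None,fx=2,fy=2,interpolation=cv2.INTER_CUBIC)
sc=snap('scene','scene3')
cr=cv2.resize(sc['color'][110:220,220:340,::-1],None,fx=4,fy=5.09,interpolation=cv2.INTER_CUBIC)
cr=cv2.resize(sc['color'][100:212,220:268+10,::-1],(240,560),interpolation=cv2.INTER_CUBIC)
cv2.imwrite('pics/mix.png',np.hstack([i,cr[:560][:,:200]]))
```

```text
[ 0.55363162 -0.12701688  0.1575403 ] 19.01943904041243 [3.85 0.29 0.13]
```

View pics/mix.png

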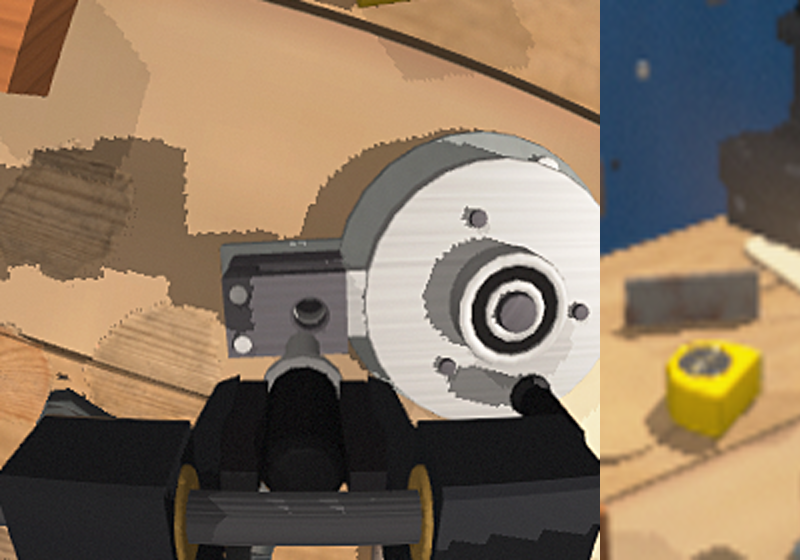

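The pin is held upright, with its tip at about (251,209) full-frame, just above the fork hole at (255,195.5).

Run:
```python
from h import *
d=snap('wrist')
f=onz(d,255,195.7,.054);print('hole',f.round(4))
for v,z in((208,.0925),(210,.0925),(228,.136)): print(onz(d,251.3,v,z).round(4))
f2=onz(d,251.3,209,.0925); g=f.copy(); s=d['s'];W=R.from_quat(s['eef_rot']).as_matrix();print('hole-tip in tool cm',(W.T@(f-f2)*100).round(2), 'hole-tcp',tool_delta(f))
```

```text
hole [ 0.5539 -0.1303  0.054 ]
[ 0.556  -0.1265  0.0925]
[ 0.5545 -0.1269  0.0925]
[ 0.5596 -0.1255  0.136 ]
hole-tip in tool cm [3.85 0.3  0.24] hole-tcp [ 1.037e+01  2.200e-01 -1.000e-02]
```

>>> drive_tool([
  [[0, 0, 0], [0, 0.3, 0.1], 1],
  [[0, 0, 0], [0, 0, 0], 1],
  [[0, 0, 0], [1.2, 0, 0], 1],
  [[0, 0, 0], [1.2, 0, 0], 1],
  [[0, 0, 0], [0.8, 0, 0], 1],
  [[0, 0, 0], [0, 0, 0], 1],
  [[0, 0, 0], [0, 0, 0], 1],
  [[0, 0, 0], [0, 0, 0], 1],
])

```text
clock: 11.68
tool_pos: [0.5527, -0.1331, 0.1261]
eef_rot: [0.7, 0.105, -0.699, 0.105]
contact_force: [-0.1, 0.1, -2.2]
opening: 0.221
```

```bash
python3 chk.py
python3 - <<'E'
from h import *
s=r.get_state();print(tool_delta([.5536,-.1302,.119]),s['opening']*88)
E
```

```text
[ 0.5527 -0.1331  0.1261] [-0.1  0.1 -2.2] 19.425735964919365
0.0665 edges mm -15.5 14.5 [108  98 183 209 207 186 182 187 185 191 188 188 119  91  89]
0.069 edges mm -15.5 14.5 [109  96 186 197 192 185 191 186 189 187 188 188 116  88  87]
0.0715 edges mm -15.5 14.5 [108  89 168 185 185 181 188 186 187 186 185 184 108  88  91]
fork shift ((0.0709410329806559, -11.049307325027648), 0.15531835714975992) disc shift ((-19.850493580937204, 25.867792037827094), 0.011878439188003541)
[ 0.73 -0.25 -0.16] 18.987682909813046
```

>>> drive_tool([
  [[0, 0, 0], [0, -0.2, -0.1], 1],
  [[0, 0, 0], [0, 0, 0], 1],
  [[0, 0, 0], [0, 0, 0], 1],
  [[0, 0, 0], [0, 0, 0], 1],
])

```text
clock: 12.07
tool_pos: [0.5528, -0.1308, 0.126]
eef_rot: [0.699, 0.105, -0.699, 0.105]
contact_force: [-0.5, 0.5, -1.3]
opening: 0.218
```

Run:
```python
from h import *
for k in range(3):
    d=snap('wrist','o%d'%k); print(d['s']['tool_pos'].round(4))
I=d['color'].max(2).astype(int)
# hole/tip region: print coarse intensities
print(I[176:224:2,232:280:2])
```

```text
[ 0.5528 -0.1308  0.126 ]
[ 0.5528 -0.1308  0.1259]
[ 0.5528 -0.1309  0.1258]
[[ 47  48  46  45  46  48  49  50  54  49  53  53  55  87  83  56  64  75
  101  92 113 109 109 109]
 [ 64  64  66  70  72  69  67  68  70  69  67  65  69  66  64  68  68  67
   65  94  94 105 110 111]
 [ 75  73  78  77  78  80  78  79  86  83  77  81  75  79  80  76  75  72
   75  85  89  88  86  86]
 [ 69  69  61  61  62  50  52  43  43  43  43  43  44  44  45  43  40  40
   45  52 124 140 139 144]
 [ 44  45  42  42  44  45  53  49  53  51  64  74  73  87  86  87  96  93
  102 101 209 225 224 220]
 [ 62  64  64  70  70  70  70  71  70  69 121 117 116 113 114 116 112 112
  115 111 201 194 219 216]
 [ 70  68  69  67  69  69  68  67  69  66 110 108 109 107 110 108 107 110
  110 106 200 191 202 211]
 [ 67  67  66  67  66  67  65  67  64 118 107 107 110 108 111 110 109 110
  112 110 199 189 205 212]
 [ 67  66  71  68  68  67  67  70  66 102  96 112 112 113 114 116 114 116
  114 113 206 197 194 209]
 [ 66  67  67  66  70  69  70  68  69  64 120 112 111 113 110 109 108 111
  111 105 197 187 189 189]
 [ 67  65  6
[... 702 characters left out ...]
66  67  67  47  26  86  90  90  89  90  82  75  58  75 117 111 112
  112 107 184 196 195 193]
 [ 69  70  67  66  55  49  94  91  90  90  87  82  76  65  74 109 110 109
  108 105 185 194 198 192]
 [ 65  66  67  67  63  58  90  91  94  89  86  81  74  65 102 108 111 111
  112 110 170 194 192 191]
 [ 68  68  65  69  66  72  89  90  92  93  92  88  79  65 104  99  97 108
  107 104 163 195 192 193]
 [ 66  66  68  65  72  96  92  90 102 115 112 107  88  81  83  90  98  99
  105 106 170 185 184 187]
 [ 67  65  64  86 102 122 128 136 135 133 130 136 134 131 120  89  83 101
  100 106 104  77  84  85]
 [ 63  64  91 107 137 137 136 141 143 143 137 121 138 132 135 133  95  74
  103 101 104  84  91  89]]
```

>>> drive_tool([
  [[0, 0, 0], [0.5, 0, 0], 1],
  [[0, 0, 0], [0.5, 0, 0], 1],
  [[0, 0, 0], [0.5, 0, 0], 1],
  [[0, 0, 0], [0.3, 0, 0], 1],
  [[0, 0, 0], [0, 0, 0], 1],
  [[0, 0, 0], [0, 0, 0], 1],
])

```text
clock: 12.72
tool_pos: [0.5525, -0.1307, 0.1073]
eef_rot: [-0.699, -0.105, 0.7, -0.105]
contact_force: [-0.1, 0.4, -1.4]
opening: 0.213
```

>>> drive_tool([
  [[0, 0, 0], [0.5, 0, 0], 1],
  [[0, 0, 0], [0.5, 0, 0], 1],
  [[0, 0, 0], [0.5, 0, 0], 1],
  [[0, 0, 0], [0, 0, 0], 1],
  [[0, 0, 0], [0, 0, 0], 1],
])

```text
clock: 13.13
tool_pos: [0.5526, -0.1307, 0.0923]
eef_rot: [-0.699, -0.105, 0.699, -0.105]
contact_force: [0.1, -0.1, -3.1]
opening: 0.212
```

>>> drive_tool([
  [[0, 0, 0], [0.5, 0, 0], 1],
  [[0, 0, 0], [0.4, 0, 0], 1],
  [[0, 0, 0], [0.3, 0, 0], 1],
  [[0, 0, 0], [0, 0, 0], 1],
  [[0, 0, 0], [0, 0, 0], 1],
])

```text
clock: 13.55
tool_pos: [0.5526, -0.1308, 0.0804]
eef_rot: [-0.699, -0.105, 0.699, -0.105]
contact_force: [0.1, 0.3, -1.5]
opening: 0.215
```

>>> drive_tool([
  [[0, 0, 0], [0.2, 0, 0], 1],
  [[0, 0, 0], [0.15, 0, 0], 1],
  [[0, 0, 0], [0.15, 0, 0], 1],
  [[0, 0, 0], [0, 0, 0], 1],
  [[0, 0, 0], [0, 0, 0], 1],
])

```text
clock: 13.97
tool_pos: [0.5525, -0.1308, 0.0768]
eef_rot: [0.699, 0.105, -0.699, 0.105]
contact_force: [-3.4, 1.2, 9.6]
opening: 0.213
```

The pin is seated: upward force is 9.6 N at TCP z 0.0768, against 0.077 predicted. I'll release it and retreat upward.

>>> drive_tool([
  [[0, 0, 0], [0, 0, 0], 4],
  [[0, 0, 0], [0, 0, 0], 4],
  [[0, 0, 0], [0, 0, 0], 4],
  [[0, 0, 0], [0, 0, 0], 4],
  [[0, 0, 0], [-1, 0, 0], 4],
  [[0, 0, 0], [-3, 0, 0], 4],
  [[0, 0, 0], [-3, 0, 0], 4],
  [[0, 0, 0], [-3, 0, 0], 4],
  [[0, 0, 0], [0, 0, 0], 4],
  [[0, 0, 0], [0, 0, 0], 4],
])

```text
clock: 14.8
tool_pos: [0.554, -0.1311, 0.1779]
eef_rot: [0.701, 0.104, -0.698, 0.105]
contact_force: [-0.4, -1.1, -1.7]
opening: 0.45
```

```bash
python3 chk.py
python3 - <<'E'
from h import *
d=snap('wrist','end');I=d['color'].max(2).astype(int);s=d['s'];print(s['tool_pos'],s['opening']*88)
b=(I<45).astype(np.uint8)
T=np.linalg.inv(np.array(d['tool_from_camera']));W=R.from_quat(s['eef_rot']).as_matrix();f=192/np.tan(np.radians(d['fov_y'])/2)
def px(p):
    t=W.T@(np.array(p)-s['tool_pos']);c=T[:3,:3]@t+T[:3,3];h=np.hypot(c[0],c[1]);th=np.arctan2(h,-c[2])
    return np.round([d['cx']+f*th*c[0]/h,d['cy']-f*th*c[1]/h],1)
for z in(.054,.058,.101): print(z,px([.5534,-.1302,z]))
x,y=px([.5534,-.1302,.08]).astype(int)
print(I[y-36:y+40:3,x-36:x+37:3])
E
```

```text
[ 0.554  -0.1311  0.1779] [-0.4 -1.1 -1.7] 39.58033227171421
0.0665 edges mm -15.5 14.5 [107  98 178 207 206 185 169 184 181 188 186 187 121  91  90]
0.069 edges mm -15.5 14.5 [108  99 174 194 189 183 189 183 188 185 186 185 121  90  85]
0.0715 edges mm -15.5 15.0 [106  88 170 182 181 181 183 180 183 181 181 180 111  83  87]
fork shift ((32.352477560418386, -0.23122611704914675), 0.13114278660880194) disc shift ((0.4679900327208273, 5.952741380177876), 0.1646295533577601)
[ 0.55284354 -0.13090593  0.1764    ] 40.25257476368806
0.054 [251.3 188.4]
0.058 [251.3 189.7]
0.101 [251.1 206.1]
[[102 100 100  84  65  65  52  39  39  40  40  44  40  45  48  47  45 110
  109 109 107  93 215 213 215]
 [ 42  44  45  46  48  49  48  49  54  52  53  57  58  59  80  62 109  96
  111 108 109  81 215 208 208]
 [ 42  43  44  47  71  71  74  68  71  66  64  67  57  51  52  46  51  42
   81  74  80 129 213 215 217]
 [ 43  47  45  61  55  65  80  81  88  92  97 108 106 116 116 119 120 114
  212 217 220 212 214 215 216]
 [ 73  74  75  67  63  60  97 113 109 106 110 106 104 104 108 108 109 105
  192 211 212
[... 1523 characters left out ...]
78 181 181 183 184 183 181 183 182 182
  181 181 183 174 117  86  81]
 [205 202 203 202 204 201 203 200 202 193 182 181 182 181 181 182 181 182
  181 183 183 181 182 102 141]
 [206 204 202 202 203 200 201 201 199 199 178 181 182 182 180 180 180 180
  181 181 182 181 181 182 177]
 [202 204 203 203 204 201 201 200 200 199 200 177 181 179 180 180 179 182
  181 181 181 181 181 180 179]
 [197 204 204 203 203 200 200 201 200 199 198 192 177 179 178 178 178 181
  180 182 182 181 180 179 186]
 [ 83  62 175 218 206 201 199 200 197 199 196 197 181 179 178 179 178 179
  178 179 179 180 179 178 191]
 [154 115  89  86  82  81 179 208 199 198 197 195 197 176 179 179 180 181
  179 179 178 179 179 179 191]]
```

The released pin's top sits at about (252,206), against (251,206) predicted for a fully home, upright pin. The shoulder ring also appears at the predicted row, and the lug is still aligned. I'm handing in.

```bash
python3 -c "
from plant import r
s=r.get_state();print(s['clock'],abs(s['qd']).max(),s['contact_force'])
print(r.finish_job())"
```

```text
14.9 0.022733739332211136 [-0.19089055 -0.92209863 -0.58461751]
the job is handed in; nothing more can be done
None
```

I turned the table by its handle until the lug lined up in the fork, then moved the pin from its stand into fork and lug. I let go, backed the gripper off about 10 cm and handed the job in at 14.9 s.

**Table:** The last image check put the lug's edges at −15.5 and +14.5 mm about the fork's centre line. That is about 0.5 mm off, or roughly 0.007 rad, well inside the 0.035 rad limit.

**Pin:** It seated with 9.6 N of upward force at TCP height 76.8 mm, where 77 mm was predicted. After release its top was at about (252, 206) px, against (251, 206) expected for a home, upright pin. The shoulder ring was on the fork's top face.

**Not checked again:** I kept clear of the tape, tin and bolt, but took no last picture of them. I also did not check the pin's tilt separately from that pixel match.

**Disagreements:**
- Early estimates from the top and wrist cameras differed by about 5 mm. Closer wrist views settled this.
- When I let go of the handle, the arm sprang about 7 mm. The lug did not move measurably.

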